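# Raking-light photograph of a carved sample

## Task

Pick out the limestone sample that has a narrower square tab at one end, lower it (do not drop it) into the matching T-shaped pocket of the photography stand so that it sits flat and square on the pocket's floor, and let go of it. Then take the hinged light panel by its bar, raise it to 45 degrees above level and keep holding it there for the picture: the panel falls down if released, so the job finishes with the gripper still holding it up at 45 degrees. Leave the other stones and the brush where they are.

Things in the scene. Friction and masses are not known exactly. Their poses are not given: they have to be found in the camera images.
- sample_tab: the sample to seat: pale limestone block, T-shaped from above, 36 mm high, 0.15-0.31 kg. Main part 56 (x) by 50 (y) mm; a tab 24 mm wide projects 22 mm from its +x face. Low carving on top. Origin: centre of the main part's underside (ends at x = -28 and +50 mm); x points to the tab. Starts upright at one of three places shared with the other samples. Grip across the 50 mm.
- sample_oblong: bystander: plain oblong limestone block 78 (x) by 50 (y) by 36 mm, no tab; origin at the centre of the underside. Leave it where it is.
- sample_taper: bystander: limestone block tapering from 50 mm wide at x = -36 mm to 22 mm wide at x = +42 mm, 36 mm high; origin on the underside. Leave it where it is.
- stand: fixed photography stand; origin at table level. Black board 12 mm thick, x = -115 to 125, y = -195 to 120 mm. In its frame (mm): pocket centre (0, -130, 12), hinge axis along x through (5, -30, 45), level panel's bar at (5, 160, 45). Hinge cheeks 53 mm high. By the panel's +x edge, at x = 121, an upright quarter-circle angle scale, radius 85 about the hinge, a tick every 15 degrees, long at 45.
- pocket (a point): point on the T pocket's floor where the sample's origin belongs; axes as the stand's: x is the way the tab must point, z up. Floor 12 mm above the table; aluminium walls rise 14 mm above the floor, 12 mm thick. The pocket has 2 mm play all round in its lower 7 mm, then flares by 4 mm more to the top. Seated, the sample stands 22 mm above the walls.
- hinge (a point): point on the panel's hinge axis, level with the middle of the bar, 45 mm above the table; axes as the stand's: the hinge axis runs along x, the panel extends to +y when level.
- panel (a joint): angle of the light panel, rad: 0 = level, at rest (start); grows as the bar end rises; 45 degrees = 0.785; stops at 0 and 1.3. No spring or catch, hardly any friction: falls back to 0 if released. 0.45 kg aluminium plate 170 (x) by 115 by 12 mm with a white face, reaching from 10 to 125 mm from the hinge axis; needs about 2 N upward at the bar.
- panel_bar (a point): middle of the panel's round steel grip bar: 12 mm diameter, 124 mm long, parallel to the hinge axis, 190 mm from it, 45 mm above the table when level. Side rods 116 mm apart join it to the panel; a 59 mm gap between bar and panel lets fingers close on it from above. The bar can turn between the pads as it rises. Axes turn with the panel: x along the bar, y from hinge to bar.
- fragment0: bystander: rough limestone fragment, about 120 x 80 x 50 mm, far side of the table; origin at the centre of its flat underside. Leave it alone.
- fragment1: bystander: rough limestone fragment, about 100 x 80 x 60 mm, left, beyond the samples; origin at the centre of its flat underside. Leave it alone.
- fragment2: bystander: rough limestone fragment, about 75 x 60 x 45 mm, close to the robot, on its left; origin at the centre of its flat underside. Leave it alone.
- fragment3: bystander: rough limestone fragment, about 70 x 55 x 40 mm, close in front of the robot; origin at the centre of its flat underside. Leave it alone.
- brush: bystander: a hand brush lying beyond the stand; origin at the underside of its middle. Leave it alone.
Not all that is in view belongs to the job. Leave any orange look-alike of the sample_tab alone.

How it is judged:
By the outcome, as a careful person would: the job done as asked, in the order asked, and still so for the second after the job is handed in, while the arm keeps its last pose, push and grip.
It also fails if it takes over 54 s, if anything falls off the work surface, if the arm or the gripper's body presses on something with over 40 N, if the wrist force passes 120 N, or if a joint passes its speed limit or range.

## Robot

A 6-joint arm with a two-finger parallel gripper is mounted at the origin on the work surface. World frame = base frame: x ahead of the robot, y to its left, z up, the work surface at z = 0. Lengths are in m, angles in rad, forces in N, time in s.
With the tool pointing down it reaches from about 0.25 to 0.775 m from the base axis. Payload 8.9 kg.
Tool frame: the origin (TCP) lies at the very end of the fingers, on their centre line; the grasp point (between the pads) lies 19 mm behind it; z points along the fingers, x is the direction in which the jaws open and shut, and the axes are right-handed (so a half turn about z gives the same grasp; the last joint's range is limited). The gripper opens to 85 mm and grips with 20 to 120 N. Pads are 22 mm wide; open, the fingers measure 114 mm over their backs; the gripper's body (76 mm by 85 mm) begins 54 mm behind the grasp point. The pads swing forward as they close: fully open they stand 13 mm farther back than shut.
Start: joints at [-1.328, 0.291, -0.153, 1.127, 0, 1.431], TCP at [0.196, -0.487, 0.231] pointing down, gripper open.
Joint ranges: [-2.52, 2.52], [-0.91, 1.74], [-1.3, 1.37], [-1.96, 2.02], [-1.52, 1.47], [-3.14, 3.14]. Speed limits (rad/s): [2.22, 2.22, 2.79, 3.14, 3.14, 3.14].

## Interface

Orientations are given as a unit quaternion [w, x, y, z].
In Python, from plant import get_state, optics, env, finder gives the robot as it stands. The module is installed in compiled form; this text tells all that it offers.
- The arm moves only by the shell command python3 -m crank 'ROWS' [OPENING]. ROWS is JSON, a list of rows, each a list of 6 numbers: the shift along the tool's x, y, z in units of 25 mm (1.0 is 25 mm), then the turn, a rotation vector about the tool's x, y, z in units of 5 degrees (1.0 is 5 degrees). A call has 1 to 12 rows; each row is the pose to reach, as a shift and turn from the pose commanded when the call began, along the tool's axes at that moment; what a row does not reach only later rows make up. A row lasts 1/12 s, in which the tool goes at most 41.7 mm and 7.16 degrees, less where a joint would pass 70% of its speed; a pose out of reach is approached as far as the arm can. A call with a gripper value outside its range is refused whole. OPENING is the finger opening in mm, from 0 to 85.4, set as the call begins (- or left out, the last holds). The fingers move at their own pace and stop on an object; the grip force is fixed at half the most. Time passes only in rows, so rows that repeat a pose let the fingers close. It gives the time, the measured TCP pose, the force and the opening at its end, in the units of the state.
- get_state(): the state, without advancing time (a new reading comes with each control period).
- optics.get_image(name): name is "scene" or "top"; returns (picture, depth): 480x640x3 uint8, blue, green, red; 480x640 float32, m along the optical axis (not along the pixel's ray), 0 where there is no reading.
- optics.calibration(name): a dict with "mtx" (3x3 intrinsics, pixels), "extrinsics" (4x4, takes a point from camera to world coordinates). Camera axes: x right, y down, z forward; pixel columns grow to the right and rows downward; lengths in m; the calibration is good to about 2 mm. A picture is of the moment at which its call begins. calibration takes no time and is no camera call.
- env.sign_off(): hands the job in, once; it reports no verdict.
Trained networks look in the newest picture that a camera, given by its name, has taken for a name from the list of things; names that differ only in an ending like _2 or _b are one class to them, and where a whole thing is asked for, a point or a joint stands for the part that bears it (a point fixed in the world has none). Each returns a list of dicts, best first, with "p" (0 to 1); they miss things now and then, are a little off and sometimes report something else, mostly with a low value. They report only what shows in the picture. A call takes as long as a camera call. They do not tell look-alikes from the thing itself.
- finder.outline_of(camera, thing): "region" (480x640 bool, what is visible of it) and "extent" ([left, top, right, bottom] in pixels, round what is visible of it).
The state is a dict: "clock": time; "joint_positions": joint angles; "qvel": joint speeds; "joint_efforts": joint torques, N m; "ee_pos": TCP position; "tool_rot": TCP orientation; "ft_force": force on the tool from outside, world axes, zero at the start; "wrist_torque": the same for the moment, N m; "opening": finger opening in m.
Only numpy, scipy, OpenCV 4.12 (cv2) and the standard library are available. Lean on these libraries where they do the work, as an engineer would, in place of code of your own. Each camera call takes 0.05 s, during which the arm holds its last target.

## Working session

There is one attempt and no reset: what is moved stays moved. The work goes in short steps, Python scripts to look and compute and a shell command to move; the robot and the scene stay as the last step left them, time stands still between calls to the robot, and variables do not carry over. Pictures are saved under pics/ and viewed, and the job is handed in when it is done.

```bash
mkdir -p pics
cat > h.py <<'E'
import numpy as np, cv2
from plant import get_state, optics, env, finder
def cal(n):
    c=optics.calibration(n); return np.array(c["mtx"]),np.array(c["extrinsics"])
def w2p(n,P):
    K,T=cal(n); P=np.atleast_2d(P); Q=(P-T[:3,3])@T[:3,:3]; q=Q@K.T; return q[:,:2]/q[:,2:]
def cloud(n,D):
    K,T=cal(n); v,u=np.mgrid[:480,:640]
    X=np.stack([(u-K[0,2])/K[0,0]*D,(v-K[1,2])/K[1,1]*D,D],-1)
    return X@T[:3,:3].T+T[:3,3]
E
python3 - <<'E'
from h import *
for n in("scene","top"):
    im,d=optics.get_image(n); cv2.imwrite(f"pics/{n}0.png",im); np.save(f"{n}0.npy",d)
    K,T=cal(n); print(n,K.round(1).tolist(),T.round(3).tolist())
s=get_state(); print(s)
E
```

```text
scene [[439.6, 0.0, 308.8], [0.0, 439.6, 234.9], [0.0, 0.0, 1.0]] [[-0.274, 0.713, -0.646, 1.102], [0.962, 0.202, -0.185, 0.201], [-0.002, -0.672, -0.741, 0.688], [0.0, 0.0, 0.0, 1.0]]
top [[434.8, 0.0, 314.3], [0.0, 434.8, 239.3], [0.0, 0.0, 1.0]] [[-0.013, -0.997, 0.078, 0.472], [-1.0, 0.012, -0.005, 0.057], [0.004, -0.078, -0.997, 1.023], [0.0, 0.0, 0.0, 1.0]]
{'clock': 0.1, 'joint_positions': array([-1.32832887e+00,  2.91225928e-01, -1.54038171e-01,  1.12670033e+00,
       -3.11952654e-05,  1.43149302e+00]), 'qvel': array([-1.12971840e-03, -6.08134924e-05,  1.59356360e-03, -1.00540407e-03,
       -5.69682321e-04,  5.00555743e-04]), 'joint_efforts': array([ 1.20877390e-03, -5.37978780e+01,  3.31917965e+01,  9.34998156e-03,
       -2.78967391e-04,  5.81716989e-06]), 'ee_pos': array([ 0.19549455, -0.48682555,  0.23079343]), 'tool_rot': array([-3.79560429e-04,  8.28421352e-01, -5.60105099e-01, -4.44175944e-04]), 'ft_force': array([-0.18416202, -0.2758547 ,  0.36354622]), 'wrist_torque': array([ 0.03770842, -0.00088754,  0.01807717]), 'opening': 0.08535834629796986}
```

View pics/scene0.png

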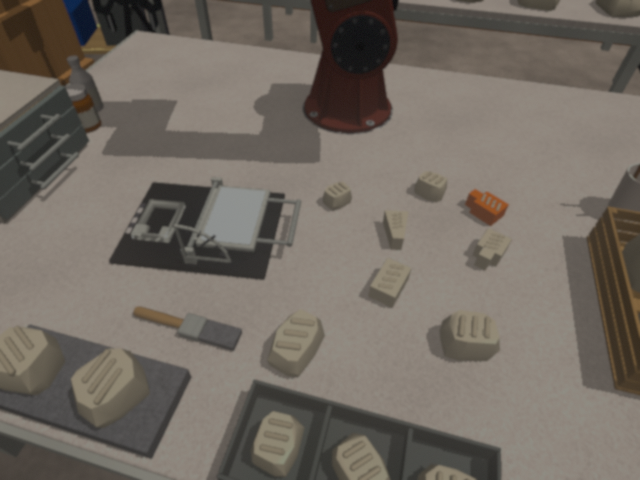

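View pics/top0.png

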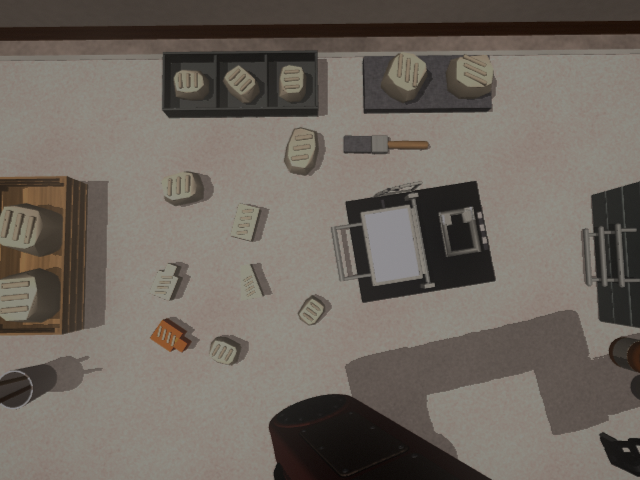

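The scene view shows the pale T at (493,245), the oblong at (390,280), the taper at (396,227) and the orange T at (486,205). The stand is at (200,225). In the top view, the pale T is at (168,281), the orange one at (170,335), and the pocket at (460,232). Things that could be mistaken for the sample: the orange T top (170,335), the oblong (246,222), the taper (251,282), and fragments (224,349) and (312,309). I choose the pale T at (168,281).

```bash
cat > crop.py <<'E'
from h import *
im=cv2.imread("pics/top0.png"); sc=cv2.imread("pics/scene0.png")
a=cv2.resize(im[255:310,140:200],None,fx=6.5,fy=6.5,interpolation=cv2.INTER_CUBIC)
b=cv2.resize(sc[220:275,465:525],None,fx=6.5,fy=6.5,interpolation=cv2.INTER_CUBIC)
cv2.imwrite("pics/c1.png",np.hstack([a,b]))
c=cv2.resize(im[170:310,325:500],None,fx=4.2,fy=4.2,interpolation=cv2.INTER_CUBIC)
cv2.imwrite("pics/c2.png",c)
for n in("top","scene"):
    d=np.load(f"{n}0.npy"); C=cloud(n,d)
    for t in("sample_tab","pocket","stand","panel","panel_bar"):
        try:
            for r in finder.outline_of(n,t)[:3]:
                m=r["region"]&(d>0); P=C[m]; 
                np.save(f"m_{n}_{t}.npy",r["region"]) if r is not None else 0
                print(n,t,round(r["p"],2),r["extent"],m.sum(),np.median(P,0).round(3),np.percentile(P[:,2],[2,50,98]).round(3))
        except Exception as e: print(n,t,e)
E
python3 crop.py
```

```text
top sample_tab 0.8 [151.2, 317.7, 189.4, 349.9] 873 [0.336 0.377 0.034] [-0.     0.034  0.039]
top sample_tab 0.75 [150.2, 262.7, 185.1, 299.7] 824 [0.456 0.384 0.034] [-0.     0.034  0.039]
top pocket 0.93 [330.5, 184.0, 495.2, 304.0] 14321 [ 0.543 -0.18   0.013] [0.007 0.013 0.054]
top stand 0.83 [332.5, 179.3, 496.8, 305.0] 14443 [ 0.544 -0.18   0.013] [0.007 0.013 0.054]
top stand 0.21 [330.8, 199.6, 430.6, 288.0] 4727 [ 0.533 -0.121  0.05 ] [0.045 0.05  0.054]
top panel 0.71 [229.8, 201.4, 260.0, 243.8] 858 [0.591 0.207 0.035] [-0.001  0.035  0.039]
top panel 0.67 [330.6, 197.2, 431.8, 286.8] 4859 [ 0.533 -0.121  0.05 ] [0.044 0.05  0.054]
top panel 0.32 [344.7, 132.9, 430.9, 155.3] 1094 [ 0.774 -0.096  0.017] [0.008 0.017 0.022]
top panel_bar 0.89 [334.8, 202.4, 432.9, 286.2] 4915 [ 0.533 -0.122  0.05 ] [0.012 0.05  0.054]
scene sample_tab 0.7 [470.6, 227.9, 511.7, 266.8] 956 [0.468 0.386 0.036] [0.006 0.036 0.039]
scene sample_tab 0.68 [464.6, 190.1, 507.8, 226.3] 977 [0.344 0.378 0.035] [0.003 0.035 0.04 ]
scene pocket 0.8 [112.4, 176.9, 301.6, 280.1] 13231 [ 0.576 -0.164  0.015] [0.007 0.015 0.092]
scene stand 0.82 [109.6, 174.0, 301.3, 277.9] 13283 [ 0.576 -0.165  0.014] [0.006 0.014 0.092]
scene panel 0.73 [186.4, 185.1, 302.5, 247.7] 3974 [ 0.538 -0.113  0.052] [0.046 0.052 0.055]
scene panel_bar 0.69 [108.7, 177.6, 301.0, 280.5] 13048 [ 0.577 -0.165  0.014] [0.008 0.014 0.093]
scene panel_bar 0.65 [186.4, 181.3, 302.3, 252.1] 4317 [ 0.54  -0.112  0.052] [0.039 0.052 0.055]
```

View pics/c1.png

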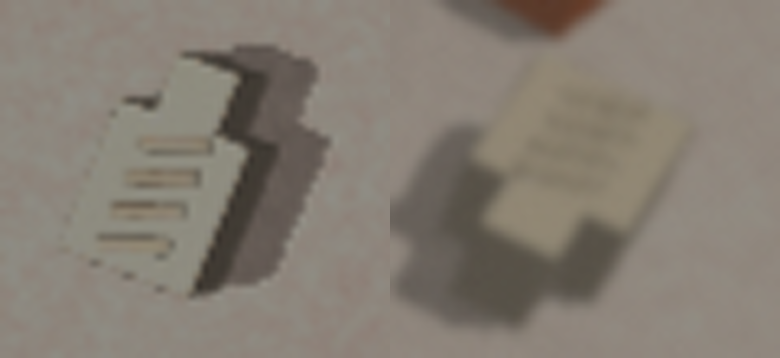

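View pics/c2.png

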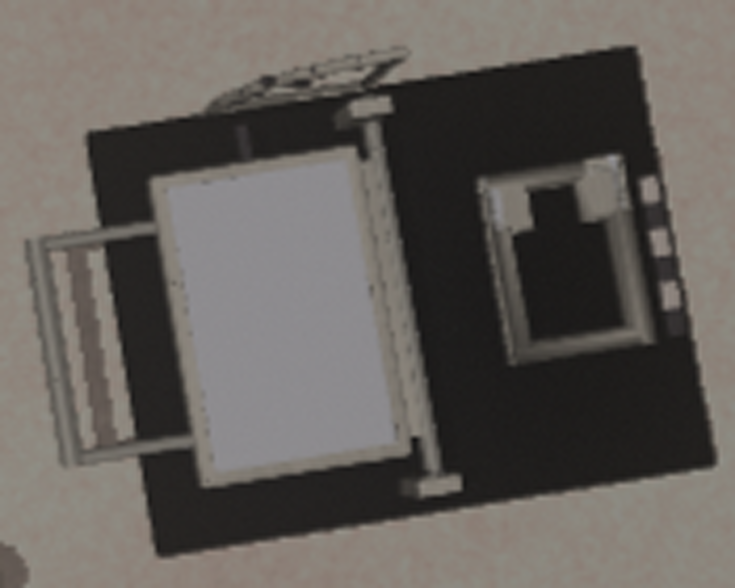

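Crop confirms it: pale stone, with a narrower square tab pointing up the image (world +x, slightly -y). The pocket's tab slot also points up (+x). Next I fit the poses.

```bash
cat > fit.py <<'E'
from h import *
from scipy.optimize import minimize
def poly(loc,p,z):
    c,s=np.cos(p[2]),np.sin(p[2]); L=np.array(loc,float)/1000
    return np.c_[L@np.array([[c,s],[-s,c]])+p[:2],np.full(len(L),z)]
T=[(-28,-25),(28,-25),(28,-12),(50,-12),(50,12),(28,12),(28,25),(-28,25)]
S=8
def ras(n,P,shape=(480*1,640)):
    m=np.zeros((480*4,640*4),np.uint8); q=(w2p(n,P)+.5)*4-.5
    cv2.fillPoly(m,[np.round(q*16).astype(np.int32)],255,shift=4); return cv2.resize(m,(640,480),interpolation=cv2.INTER_AREA)/255.
def fit(n,mask,loc,p0,z):
    f=lambda p:1-np.minimum(ras(n,poly(loc,p,z)),mask).sum()/np.maximum(ras(n,poly(loc,p,z)),mask).sum()
    best=None
    for da in(-.3,-.1,.1,.3):
        r=minimize(f,[p0[0],p0[1],p0[2]+da],method="Nelder-Mead",options=dict(initial_simplex=np.array([p0[0],p0[1],p0[2]+da])+np.array([[0,0,0],[.01,0,0],[0,.01,0],[0,0,.2]]),xatol=1e-5,fatol=1e-5))
        if best is None or r.fun<best.fun: best=r
    return best.x,best.fun
if __name__=="__main__":
    for n,box in(("top",(140,255,200,310)),("scene",(462,222,520,275))):
        C=cloud(n,np.load(f"{n}0.npy")); b=np.zeros((480,640));b[box[1]:box[3],box[0]:box[2]]=1
        m=((C[...,2]>.030)&(C[...,1]>.33)&(C[...,0]>.41)&(b>0)).astype(float)
        # a few side pixels are cut by the height test
        print(n,m.sum(),"top z",np.median(C[m>0][:,2]).round(4),*fit(n,m,T,[.455,.385,-.3],.036))
    K,E=cal("top")
    q=np.array([(88,132),(636,46),(716,464),(160,555)])/4.2+[325,170]-.4
    def back(q,z):
        d=np.c_[(q-K[:2,2])/K[0,0],np.ones(len(q))]@E[:3,:3].T; return E[:3,3]+d*((z-E[2,3])/d[:,2])[:,None]
    W=back(q,.012); print(W.round(4)); print([np.linalg.norm(W[i]-W[(i+1)%4]).round(4) for i in range(4)])
    # corners: stand +x edge is up (world +x), -y edge is right
    loc=np.array([(125,120),(125,-195),(-115,-195),(-115,120)])/1000
    def rigid(L,W):
        lc,wc=L.mean(0),W.mean(0);H=(L-lc).T@(W-wc);a=np.arctan2(H[0,1]-H[1,0],H[0,0]+H[1,1]);R=np.array([[np.cos(a),-np.sin(a)],[np.sin(a),np.cos(a)]]);return a,wc-R@lc,R
    a,t,R=rigid(loc,W[:,:2]); print("stand",t.round(4),a.round(4),"res",(loc@R.T+t-W[:,:2]).round(4).tolist())
    for nm,l,z in(("pocket",(0,-130),.012),("bar",(5,160),.045),("hinge",(5,-30),.045)):
        w=np.r_[R@np.array(l)/1000+t,z]; print(nm,w.round(4),w2p("top",w).round(1),w2p("scene",w).round(1))
    # overlay
    for n in("top","scene"):
        im=cv2.imread(f"pics/{n}0.png"); im=cv2.resize(im,None,fx=4,fy=4)
        def dr(loc,z,col):
            L=np.array(loc)/1000; P=np.c_[L@R.T+t,np.full(len(L),z)]
            cv2.polylines(im,[np.int32((w2p(n,P)+.5)*4)],True,col,1)
        dr([(125,120),(125,-195),(-115,-195),(-115,120)],.012,(0,255,0))
        dr([(67-5+5,-166+0),(67,-166)],.026,(0,0,255))
        dr([(-30,-157),(30,-157),(30,-144),(52,-144),(52,-116),(30,-116),(30,-103),(-30,-103)],.012,(0,0,255))
        dr([(-34,-161),(56,-161),(56,-99),(-34,-99)],.026,(255,255,0))
        dr([(-57,160),(67,160)],.045,(0,0,255))
        dr([(-80,-20),(90,-20),(90,95),(-80,95)],.051,(255,0,0))
        x0,y0,x1,y1=(325,170,500,310) if n=="top" else (105,165,305,285)
        cv2.imwrite(f"pics/ov_{n}.png",im[y0*4:y1*4,x0*4:x1*4])
E
python3 fit.py
```

```text
top 668.0 top z 0.0349 [ 0.45045598  0.39205531 -0.39060314] 0.047905768152107675
scene 711.0 top z 0.0371 [ 0.45049772  0.39296749 -0.38424472] 0.08910977369897333
[[ 0.6406 -0.0237  0.012 ]
 [ 0.6857 -0.3328  0.012 ]
 [ 0.4512 -0.3672  0.012 ]
 [ 0.4054 -0.0589  0.012 ]]
[np.float64(0.3124), np.float64(0.237), np.float64(0.3117), np.float64(0.2379)]
stand [ 0.5353 -0.1593] 0.1465 res [[0.0008, 0.0013], [0.0017, -0.0011], [-0.0012, -0.0018], [-0.0014, 0.0015]]
pocket [ 0.5543 -0.2879  0.012 ] [[459.2 236.2]] [[160.5 219. ]]
bar [ 5.169e-01 -3.000e-04  4.500e-02] [[337.3 253.1]] [[293.1 222.6]]
hinge [ 0.5446 -0.1882  0.045 ] [[420.3 239.8]] [[202.2 214. ]]
```

View pics/ov_top.png

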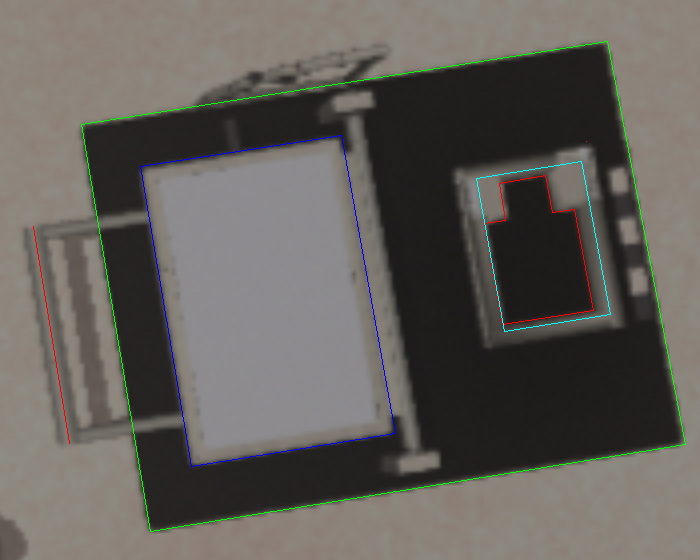

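View pics/ov_scene.png

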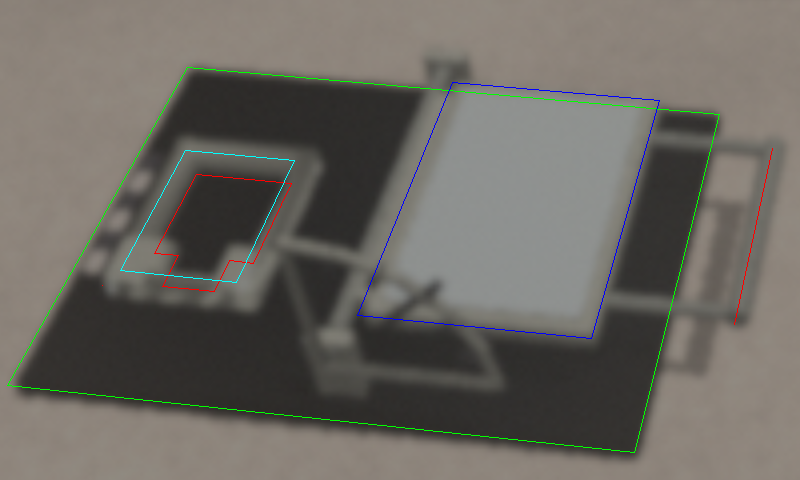

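Overlay matches the board, panel, bar and pocket to about 2 mm in both views. I'll refine the pocket rim and bar separately, then plan the grasp.

```bash
cat > fit2.py <<'E'
from fit import *
a=.1465; t=np.array([.5353,-.1593]); R=np.array([[np.cos(a),-np.sin(a)],[np.sin(a),np.cos(a)]])
for n in("top","scene"):
    C=cloud(n,np.load(f"{n}0.npy")); L=(C[...,:2]-t)@R
    z=C[...,2]; ok=np.load(f"{n}0.npy")>0
    box=(abs(L[...,0]-.011)<.07)&(abs(L[...,1]+.13)<.055)&ok
    m=box&(z>.0195)&(z<.04); P=L[m]
    print(n,"rim",m.sum(),"z",np.percentile(z[m],[50,90]).round(4),"x",np.percentile(P[:,0],[1,99]).round(4),"y",np.percentile(P[:,1],[1,99]).round(4))
    fl=box&(z<.0195)&(abs(L[...,0]-.005)<.02)&(abs(L[...,1]+.13)<.015); print("  floor z",np.median(z[fl]).round(4),"board z",np.median(z[(abs(L[...,1]+.13)<.05)&(abs(L[...,0]+.085)<.02)&ok]).round(4))
    mask=cv2.morphologyEx(m.astype(np.uint8),cv2.MORPH_CLOSE,np.ones((21,21)))
    r=fit(n,mask.astype(float),[(-53,-39),(53,-39),(53,39),(-53,39)],[.5543+.011*np.cos(a),-.2879+.011*np.sin(a),a],.026)
    print("  outer rect ctr",((r[0][:2]-t)@R).round(4),"expect .011,-.130; yaw",r[0][2].round(4),"cost",round(r[1],3))
    m=(L[...,1]>.140)&(L[...,1]<.18)&(abs(L[...,0]-.005)<.045)&(z>.03)&(z<.07)&ok; P=L[m]
    print("  bar n",m.sum(),"y",np.percentile(P[:,1],[5,50,95]).round(4),"ztop",np.percentile(z[m],[5,50,90]).round(4), "slope",np.polyfit(P[:,0],P[:,1],1).round(4))
E
python3 fit2.py
python3 - <<'E'
from h import *
from scipy.spatial.transform import Rotation as R
q=get_state()["tool_rot"]; print(R.from_quat(q[[1,2,3,0]]).as_matrix().round(3))
E
```

```text
top rim 808 z [0.0245 0.0268] x [-0.0419  0.0629] y [-0.1692 -0.091 ]
  floor z 0.0108 board z 0.0109
  outer rect ctr [ 0.0104 -0.1291] expect .011,-.130; yaw 0.1494 cost 0.028
  bar n 218 y [0.1541 0.1599 0.1651] ztop [0.0441 0.0485 0.0512] slope [0.0015 0.1598]
scene rim 880 z [0.026  0.0279] x [-0.0439  0.0631] y [-0.1684 -0.0898]
  floor z 0.0127 board z 0.0129
[[ 0.373 -0.928  0.   ]
 [-0.928 -0.373 -0.   ]
 [ 0.     0.    -1.   ]]Traceback (most recent call last):
  File "fit2.py", line 11, in <module>
    r=fit(n,mask.astype(float),[(-53,-39),(53,-39),(53,39),(-53,39)],[.5543+.011*np.cos(a),-.2879+.011*np.sin(a),a],.026)
  File "fit.py", line 15, in fit
    r=minimize(f,[p0[0],p0[1],p0[2]+da],method="Nelder-Mead",options=dict(initial_simplex=np.array([p0[0],p0[1],p0[2]+da])+np.array([[0,0,0],[.01,0,0],[0,.01,0],[0,0,.2]]),xatol=1e-5,fatol=1e-5))
    res = _minimize_neldermead(fun, x0, args, callback, bounds=bounds,
                               **options)
    fsim[j] = func(sim[j])
              ~~~~^^^^^^^^
    fx = function(np.copy(x), *(wrapper_args + args))
  File "fit.py", line 12, in <lambda>
    f=lambda p:1-np.minimum(ras(n,poly(loc,p,z)),mask).sum()/np.maximum(ras(n,poly(loc,p,z)),mask).sum()
                            ~~~^^^^^^^^^^^^^^^^^
  File "fit.py", line 9, in ras
    m=np.zeros((480*4,640*4),np.uint8); q=(w2p(n,P)+.5)*4-.5
                                           ~~~^^^^^
  File "h.py", line 6, in w2p
    K,T=cal(n); P=np.atleast_2d(P); Q=(P-T[:3,3])@T[:3,:3]; q=Q@K.T; return q[:,:2]/q[:,2:]
        ~~~^^^
  File "h.py", line 4, in cal
    c=optics.calibration(n); return np.array(c["mtx"]),np.array(c["extrinsics"])
ValueError: time passes only in moves, steps and waits
```

The fits agree: the pocket is at about (0.5533, -0.2872) with yaw 0.1465. The bar is at local y 0.160, with its top at about z 0.050. The sample is at (0.4505, 0.3925) with yaw -0.387, and its top at 0.036. All of these match the text's sizes, and all are in reach. I'll swing over.

```bash
python3 -m crank '[[-1,-0.8,0,0,0,-0.9],[-2.2,-1.75,0,0,0,-2],[-3.4,-2.7,0,0,0,-3.2],[-4.6,-3.65,0,0,0,-4.4],[-5.8,-4.6,0,0,0,-5.6],[-7,-5.55,0,0,0,-6.8],[-8.2,-6.5,0,0,0,-8],[-9.4,-7.45,0,0,0,-9.2],[-10.6,-8.4,0,0,0,-10.4],[-11.8,-9.35,0,0,0,-11.6],[-13,-10.3,0,0,0,-12.8],[-14,-11.1,0,0,0,-13.6]]' 85
cat >> h.py <<'E'
import json,os
_f="cal.json"
def cal(n):
    d=json.load(open(_f)) if os.path.exists(_f) else {}
    if n not in d:
        c=optics.calibration(n); d[n]=[np.array(c["mtx"]).tolist(),np.array(c["extrinsics"]).tolist()]; json.dump(d,open(_f,"w"))
    return np.array(d[n][0]),np.array(d[n][1])
from scipy.spatial.transform import Rotation as Rot
def goal(p,yaw):
    s=get_state(); q=s["tool_rot"]; A=Rot.from_quat(q[[1,2,3,0]])
    c,n=np.cos(yaw),np.sin(yaw); B=Rot.from_matrix(np.array([[c,n,0],[n,-c,0],[0,0,-1]]))
    d=A.inv().apply(np.array(p)-s["ee_pos"])/.025; r=np.degrees((A.inv()*B).as_rotvec())/5
    print("t",s["clock"],"pos",s["ee_pos"].round(4),"shift",d.round(2),"turn",r.round(2),"F",s["ft_force"].round(1),"open",round(s["opening"],4),"j",s["joint_positions"].round(2))
E
python3 -c "
from h import *
goal([.4551,.3906,.231],1.184)"
```

```text
clock: 1.6
ee_pos: [0.3228, -0.0568, 0.2316]
tool_rot: [0.0, 1.0, 0.002, 0.0]
ft_force: [0.7, -0.1, 0.3]
opening: 0.0848
t 1.6 pos [ 0.3228 -0.0568  0.2316] shift [  5.36 -17.88   0.03] turn [ 1.000e-02 -1.000e-02 -1.353e+01] F [ 0.7 -0.1  0.3] open 0.0848 j [-0.4  -0.1  -0.59  1.08  0.    1.17]
```

```bash
python3 -m crank '[[0.3,-1.1,0,0,0,-0.8],[0.75,-2.6,0,0,0,-2],[1.2,-4.1,0,0,0,-3.2],[1.65,-5.6,0,0,0,-4.4],[2.1,-7.1,0,0,0,-5.5],[2.6,-8.6,0,0,0,-6.7],[3.05,-10.1,0,0,0,-7.9],[3.5,-11.6,0,0,0,-9.1],[3.95,-13.1,0,0,0,-10.3],[4.4,-14.6,0,0,0,-11.5],[4.85,-16.1,0,0,0,-12.5],[5.15,-17.1,0,0,0,-13.2]]'
python3 -c "
from h import *
goal([.4551,.3906,.08],1.184)"
```

```text
clock: 2.6
ee_pos: [0.4528, 0.3715, 0.231]
tool_rot: [-0.0, 0.838, 0.546, 0.0]
ft_force: [-0.4, 0.5, 0.0]
opening: 0.0853
t 2.6 pos [0.4528 0.3715 0.231 ] shift [ 0.73 -0.22  6.04] turn [ 0.   -0.01 -0.32] F [-0.4  0.5  0. ] open 0.0853 j [0.56 0.41 0.02 1.18 0.   0.98]
```

```bash
python3 - <<'E'
from h import *
im,d=optics.get_image("top"); cv2.imwrite("pics/top1.png",im)
im2,d=optics.get_image("scene"); cv2.imwrite("pics/sc1.png",im2)
E
python3 -m crank '[[0.4,-0.12,0,0,0,-0.2],[0.73,-0.22,0.8,0,0,-0.32],[0.73,-0.22,2,0,0,-0.32],[0.73,-0.22,3.2,0,0,-0.32],[0.73,-0.22,4.2,0,0,-0.32],[0.73,-0.22,5,0,0,-0.32],[0.73,-0.22,5.4,0,0,-0.32],[0.73,-0.22,5.6,0,0,-0.32],[0.73,-0.22,5.6,0,0,-0.32]]'
python3 - <<'E'
from h import *
goal([.4551,.3906,.016],1.184)
im,d=optics.get_image("top"); im2,d=optics.get_image("scene")
P=[.4551,.3906,.03]; out=[]
for n,i in(("top",im),("scene",im2)):
    u,v=w2p(n,P)[0].astype(int); out.append(cv2.resize(i[v-50:v+50,u-50:u+50],(390,390),interpolation=cv2.INTER_CUBIC))
cv2.imwrite("pics/pre.png",np.hstack(out))
E
```

```text
clock: 3.45
ee_pos: [0.4547, 0.3867, 0.0911]
tool_rot: [0.0, 0.832, 0.555, -0.0]
ft_force: [0.2, -0.4, 0.1]
opening: 0.085
t 3.45 pos [0.4547 0.3867 0.0911] shift [ 0.15 -0.04  3.  ] turn [-0.01  0.01 -0.08] F [ 0.2 -0.4  0.1] open 0.085 j [ 0.58  0.53 -0.17  0.87 -0.    0.98]
```

View pics/pre.png

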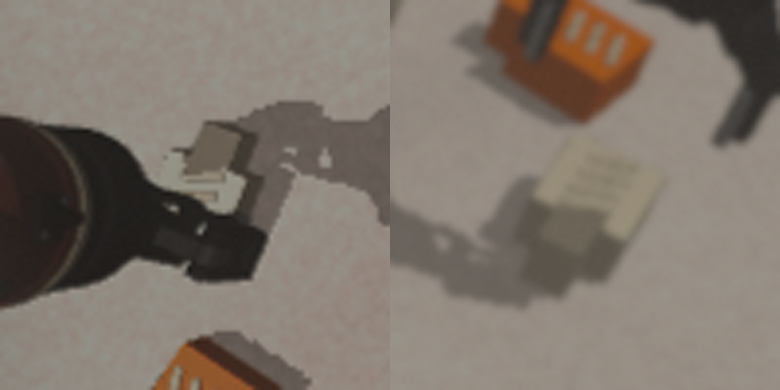

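Top crop: the gripper is over the pale T, clear of the orange one. Scene crop: the two fingers appear either side of it, still above. I'll apply the remaining correction and go lower.

```bash
python3 -m crank '[[0.15,-0.04,0,0,0,-0.08],[0.15,-0.04,0.5,0,0,-0.08],[0.15,-0.04,0.9,0,0,-0.08],[0.15,-0.04,1.1,0,0,-0.08],[0.15,-0.04,1.1,0,0,-0.08],[0.15,-0.04,1.1,0,0,-0.08]]'
python3 - <<'E'
from h import *
goal([.4551,.3906,.016],1.184)
im,d=optics.get_image("top"); im2,d=optics.get_image("scene")
P=[.4551,.3906,.03]; out=[]
for n,i in(("top",im),("scene",im2)):
    u,v=w2p(n,P)[0].astype(int); out.append(cv2.resize(i[v-50:v+50,u-50:u+50],(390,390),interpolation=cv2.INTER_CUBIC))
cv2.imwrite("pics/pre2.png",np.hstack(out))
E
```

```text
clock: 4.05
ee_pos: [0.4552, 0.3909, 0.0638]
tool_rot: [0.0, 0.83, 0.558, -0.0]
ft_force: [-0.2, -0.2, -0.4]
opening: 0.0851
t 4.05 pos [0.4552 0.3909 0.0638] shift [-0.01  0.    1.91] turn [-0.    0.01  0.01] F [-0.2 -0.2 -0.4] open 0.0851 j [ 0.59  0.57 -0.19  0.82 -0.    0.97]
```

View pics/pre2.png

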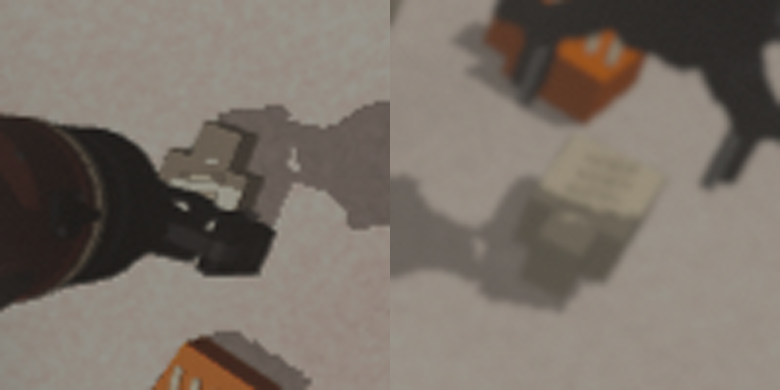

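Jaws straddle the stone square in the scene crop (fingers at (530,80) and (720,170), stone between). Down and close.

```bash
python3 -m crank '[[0,0,0.5,0,0,0],[0,0,1,0,0,0],[0,0,1.5,0,0,0],[0,0,1.8,0,0,0],[0,0,1.9,0,0,0],[0,0,1.9,0,0,0]]' && python3 -m crank '[[0,0,0,0,0,0],[0,0,0,0,0,0],[0,0,0,0,0,0],[0,0,0,0,0,0],[0,0,0,0,0,0],[0,0,0,0,0,0],[0,0,0,0,0,0],[0,0,0,0,0,0]]' 40
```

```text
clock: 4.65
ee_pos: [0.4552, 0.3908, 0.0161]
tool_rot: [-0.0, 0.83, 0.558, -0.0]
ft_force: [0.1, 0.7, 0.3]
opening: 0.0849
clock: 5.32
ee_pos: [0.456, 0.3914, 0.0174]
tool_rot: [0.0, 0.83, 0.558, 0.001]
ft_force: [-1.1, 0.1, 5.4]
opening: 0.0486
```

```bash
python3 -m crank '[[0,0,-0.3,0,0,0],[0,0,-0.8,0,0,0],[0,0,-1.5,0,0,0],[0,0,-2.4,0,0,0],[0,0,-3.3,0,0,0],[0,0,-4,0,0,0],[0,0,-4.3,0,0,0],[0,0,-4.3,0,0,0],[0,0,-4.3,0,0,0]]'
python3 - <<'E'
from h import *
goal([.4551,.3906,.13],1.184)
im,d=optics.get_image("top"); im2,d2=optics.get_image("scene"); np.save("sc_l.npy",d2)
P=[.4551,.3906,.12]; out=[]
for n,i in(("top",im),("scene",im2)):
    u,v=w2p(n,P)[0].astype(int); v=max(v,50); out.append(cv2.resize(i[v-50:v+50,u-50:u+50],(390,390),interpolation=cv2.INTER_CUBIC))
cv2.imwrite("pics/lift.png",np.hstack(out))
E
```

```text
clock: 6.07
ee_pos: [0.4552, 0.3909, 0.1236]
tool_rot: [-0.0, 0.83, 0.558, -0.0]
ft_force: [-0.4, 0.5, -2.0]
opening: 0.0487
t 6.0667 pos [0.4552 0.3909 0.1236] shift [-0.01  0.   -0.26] turn [-0.    0.    0.01] F [-0.4  0.5 -2. ] open 0.0487 j [ 0.59  0.51 -0.12  0.95  0.    0.97]
```

View pics/lift.png

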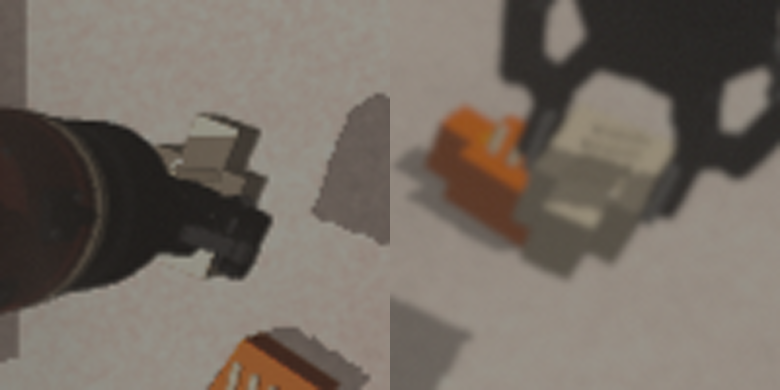

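Sample is held level, about 2 N of weight. Lifting and moving over to the pocket.

```bash
python3 -c "
from h import *
goal([.5582,-.2865,.2],1.7173)"
```

```text
t 6.1667 pos [0.4546 0.3904 0.1225] shift [-23.53  14.03  -3.08] turn [-0.02  0.02 -6.11] F [ 0.7 -0.3 -1.7] open 0.0487 j [ 0.59  0.51 -0.12  0.95  0.    0.97]
```

```bash
python3 -m crank '[[-0.3,0.2,-0.7,0,0,0],[-0.9,0.5,-1.7,0,0,-0.2],[-1.9,1.1,-2.6,0,0,-0.5],[-3,1.8,-3,0,0,-0.8],[-4.2,2.5,-3,0,0,-1.1],[-5.4,3.2,-3,0,0,-1.4],[-6.6,3.9,-3,0,0,-1.7],[-7.8,4.6,-3,0,0,-2],[-9,5.4,-3,0,0,-2.3],[-10.2,6.1,-3,0,0,-2.6],[-11.4,6.8,-3,0,0,-2.9],[-12.4,7.4,-3,0,0,-3.2]]'
python3 -c "
from h import *
goal([.5582,-.2865,.2],1.7173)"
```

```text
clock: 7.17
ee_pos: [0.5093, 0.0319, 0.1976]
tool_rot: [-0.001, 0.744, 0.669, -0.001]
ft_force: [0.3, 0.4, -2.9]
opening: 0.0484
t 7.1667 pos [0.5093 0.0319 0.1976] shift [-12.46   3.3   -0.1 ] turn [-0.02  0.   -2.9 ] F [ 0.3  0.4 -2.9] open 0.0484 j [-0.08  0.29 -0.25  1.04 -0.    0.03]
```

```bash
python3 -m crank '[[-0.8,0.2,0,0,0,-0.2],[-2,0.5,0,0,0,-0.5],[-3.2,0.85,-0.1,0,0,-0.8],[-4.4,1.2,-0.1,0,0,-1.1],[-5.6,1.5,-0.1,0,0,-1.4],[-6.8,1.8,-0.1,0,0,-1.7],[-8,2.1,-0.1,0,0,-2],[-9.2,2.4,-0.1,0,0,-2.3],[-10.4,2.75,-0.1,0,0,-2.5],[-11.4,3,-0.1,0,0,-2.7],[-12.1,3.2,-0.1,0,0,-2.8],[-12.4,3.3,-0.1,0,0,-2.9]]' && python3 -m crank '[[0,0,0,0,0,0],[0,0,0,0,0,0],[0,0,0,0,0,0]]'
python3 -c "
from h import *
goal([.5582,-.2865,.065],1.7173)"
```

```text
clock: 8.17
ee_pos: [0.5584, -0.2853, 0.1995]
tool_rot: [-0.001, 0.654, 0.756, -0.0]
ft_force: [-0.1, 0.2, -1.2]
opening: 0.0484
clock: 8.42
ee_pos: [0.5587, -0.2815, 0.2008]
tool_rot: [-0.001, 0.653, 0.757, 0.0]
ft_force: [0.4, 0.0, -2.6]
opening: 0.0486
t 8.4167 pos [ 0.5587 -0.2815  0.2008] shift [-0.2  -0.04  5.43] turn [-0.01 -0.01  0.  ] F [ 0.4  0.  -2.6] open 0.0486 j [-0.58  0.5   0.09  1.16  0.   -0.73]
```

```bash
python3 -m crank '[[-0.1,-0.02,0.5,0,0,0],[-0.2,-0.04,1.5,0,0,0],[-0.2,-0.04,2.6,0,0,0],[-0.2,-0.04,3.6,0,0,0],[-0.2,-0.04,4.5,0,0,0],[-0.2,-0.04,5,0,0,0],[-0.2,-0.04,5.2,0,0,0],[-0.2,-0.04,5.2,0,0,0],[-0.2,-0.04,5.2,0,0,0]]'
cat > look.py <<'E'
from h import *
import sys
tag=sys.argv[1]; P=[float(v) for v in sys.argv[2].split(",")]; h=int(sys.argv[3])
out=[]
for n in("top","scene"):
    i,d=optics.get_image(n); np.save(f"{n}_{tag}.npy",d); cv2.imwrite(f"pics/{n}_{tag}.png",i)
    u,v=w2p(n,P)[0].astype(int); v=max(v,h); out.append(cv2.resize(i[v-h:v+h,u-h:u+h],(390,390),interpolation=cv2.INTER_CUBIC))
cv2.imwrite(f"pics/{tag}.png",np.hstack(out))
E
python3 look.py over .5582,-.2865,.05 45
python3 -c "
from h import *
goal([.5582,-.2865,.028],1.7173)"
```

```text
clock: 9.17
ee_pos: [0.5591, -0.2875, 0.0721]
tool_rot: [0.0, 0.653, 0.757, 0.0]
ft_force: [-0.2, 0.3, -1.9]
opening: 0.0484
t 9.2667 pos [ 0.5595 -0.2881  0.0727] shift [ 0.08 -0.05  1.79] turn [0.02 0.02 0.  ] F [-0.3  1.1 -1.3] open 0.0485 j [-0.59  0.6  -0.09  0.87  0.   -0.74]
```

View pics/over.png

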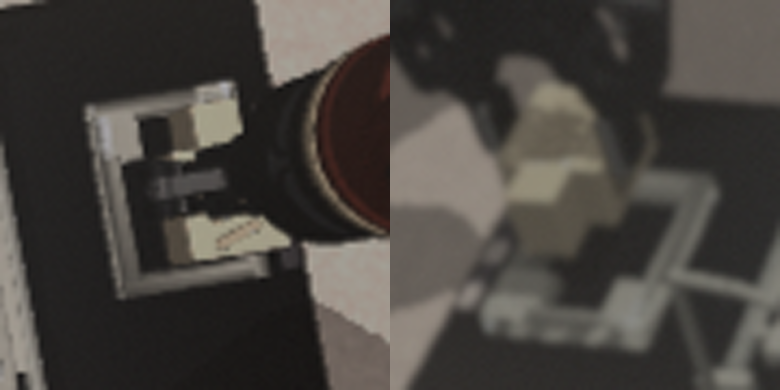

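The scene crop shows the stone above the pocket, tab forward and over the tab slot. I'll check its pose in the hand from the depth points.

```bash
cat > chk.py <<'E'
from h import *
import sys
tag=sys.argv[1]; tcp=np.array([float(v) for v in sys.argv[2].split(",")]); zb=float(sys.argv[3])
a=.1465; R=np.array([[np.cos(a),-np.sin(a)],[np.sin(a),np.cos(a)]])
o=tcp[:2]-R@np.array([.005,0])
T=np.array([(-28,-25),(28,-25),(28,-12),(50,-12),(50,12),(28,12),(28,25),(-28,25)])/1000
out=[]
for n in("top","scene"):
    D=np.load(f"{n}_{tag}.npy"); im=cv2.imread(f"pics/{n}_{tag}.png"); C=cloud(n,D); L=(C[...,:2]-o)@R; z=C[...,2]-zb
    hsv=cv2.cvtColor(im,cv2.COLOR_BGR2HSV)
    box=(D>0)&(abs(L[...,1])<.04)&(L[...,0]>-.04)&(L[...,0]<.065)&(z>-.004)&(z<.042)&(hsv[...,1]>40)
    e=box&(z>.005)&(z<.031)&(L[...,0]>.044)
    if e.sum()>5: print(n,"tab end x",np.percentile(L[e][:,0],[25,50,75]).round(4),"y range",np.percentile(L[e][:,1],[2,98]).round(4),e.sum())
    tp=box&(z>.031); print(n,"top z",np.percentile(z[tp],[25,50,75]).round(4),"x max",np.percentile(L[tp][:,0],99).round(4),"tab y",np.percentile(L[tp&(L[...,0]>.034)][:,1],[3,97]).round(4),tp.sum(), "plane", np.linalg.lstsq(np.c_[L[tp],np.ones(tp.sum())],z[tp],rcond=None)[0].round(3))
    im=cv2.resize(im,None,fx=4,fy=4,interpolation=cv2.INTER_CUBIC)
    for zz,c in((zb,(0,0,255)),(zb+.036,(0,255,0))):
        P=np.c_[T@R.T+o,np.full(8,zz)]; q=np.int32((w2p(n,P)+.5)*4); cv2.polylines(im,[q],True,c,1)
    u,v=q.mean(0).astype(int); v=max(v,200); out.append(im[v-200:v+200,u-190:u+190])
cv2.imwrite(f"pics/chk_{tag}.png",np.hstack(out))
E
python3 chk.py over .559,-.2877,.0725 .0562
```

```text
top tab end x [0.0453 0.0467 0.0475] y range [-0.0054  0.0116] 14
top top z [0.0327 0.0339 0.0348] x max 0.0462 tab y [-0.0119  0.0104] 226 plane [ 0.    -0.003  0.034]
scene tab end x [0.0463 0.0469 0.0476] y range [-0.0114  0.0113] 102
scene top z [0.0349 0.0357 0.0366] x max 0.0482 tab y [-0.0105  0.0116] 461 plane [-0.024  0.008  0.036]
```

View pics/chk_over.png

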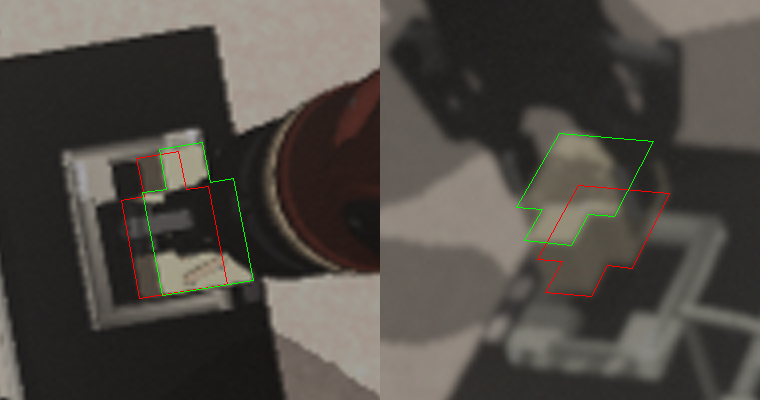

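Both cameras put the tab end about 3 mm short of predicted, so the stone sits about 2.5 mm further back in the grip than I assumed. I'll shift the target to TCP (0.5607, -0.2861) and lower it to just above the rim.

```bash
python3 -m crank '[[0,0,0,0,0,0],[0,0,0,0,0,0],[0,0,0,0,0,0]]'; python3 -c "
from h import *
goal([.5607,-.2861,.047],1.7173)"
```

```text
clock: 9.52
ee_pos: [0.5589, -0.2882, 0.0719]
tool_rot: [0.0, 0.654, 0.757, 0.0]
ft_force: [0.4, -0.3, -1.2]
opening: 0.0487
t 9.5167 pos [ 0.5589 -0.2882  0.0719] shift [0.07 0.08 1.  ] turn [ 0.01  0.01 -0.  ] F [ 0.4 -0.3 -1.2] open 0.0487 j [-0.59  0.61 -0.09  0.87 -0.   -0.74]
```

```bash
python3 -m crank '[[0.07,0.08,0,0,0,0],[0.07,0.08,0.3,0,0,0],[0.07,0.08,0.6,0,0,0],[0.07,0.08,0.9,0,0,0],[0.07,0.08,1,0,0,0],[0.07,0.08,1,0,0,0],[0.07,0.08,1,0,0,0]]'
python3 look.py near .5607,-.2861,.04 40; python3 -c "
from h import *
goal([.5607,-.2861,.0285],1.7173)"; python3 chk.py near .5607,-.2861 .0305
```

```text
clock: 10.1
ee_pos: [0.5601, -0.2859, 0.0459]
tool_rot: [-0.0, 0.654, 0.757, -0.0]
ft_force: [-0.1, -0.2, -1.4]
opening: 0.0485
t 10.2 pos [ 0.5606 -0.2862  0.0465] shift [0.   0.   0.72] turn [ 0.  0. -0.] F [-0.1  0.3 -1.8] open 0.048 j [-0.59  0.63 -0.12  0.82  0.   -0.73]
top tab end x [0.0451 0.0457 0.0468] y range [0.0075 0.0116] 8
top top z [0.0324 0.0332 0.0344] x max 0.0473 tab y [-0.0115  0.0107] 190 plane [-0.007 -0.002  0.033]
scene tab end x [0.0457 0.0464 0.047 ] y range [-0.0109  0.0124] 98
scene top z [0.0344 0.0352 0.0362] x max 0.0466 tab y [-0.0112  0.0119] 450 plane [-0.025  0.007  0.036]
```

View pics/near.png

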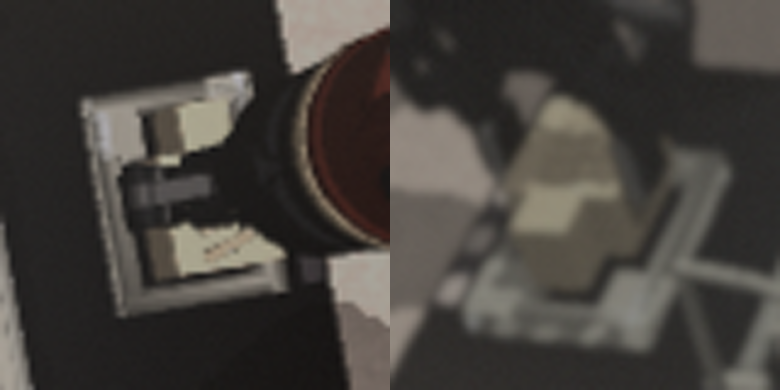

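Aligned in both views, with the tab entering its slot. Lowering gently.

```bash
python3 -m crank '[[0,0.03,0.15,0,0,0],[0,0.03,0.3,0,0,0],[0,0.03,0.42,0,0,0],[0,0.03,0.45,0,0,0],[0,0.03,0.45,0,0,0]]'; python3 -m crank '[[0,0,0.1,0,0,0],[0,0,0.18,0,0,0],[0,0,0.18,0,0,0]]'
```

```text
clock: 10.62
ee_pos: [0.5608, -0.2857, 0.0346]
tool_rot: [-0.0, 0.654, 0.757, -0.0]
ft_force: [-1.2, 0.9, -2.6]
opening: 0.0487
clock: 10.87
ee_pos: [0.5609, -0.2858, 0.0301]
tool_rot: [-0.0, 0.654, 0.757, -0.0]
ft_force: [0.3, 0.1, -2.0]
opening: 0.0485
```

Base is now inside the narrow part with no side force. Down to the floor in small steps.

```bash
python3 -m crank '[[0,0,0.05,0,0,0],[0,0,0.08,0,0,0],[0,0,0.08,0,0,0]]'; python3 -m crank '[[0,0,0.04,0,0,0],[0,0,0.06,0,0,0],[0,0,0.06,0,0,0]]'
```

```text
clock: 11.12
ee_pos: [0.5612, -0.2859, 0.0294]
tool_rot: [0.0, 0.654, 0.757, 0.0]
ft_force: [-3.1, 1.8, 6.2]
opening: 0.0482
clock: 11.37
ee_pos: [0.5612, -0.2859, 0.0293]
tool_rot: [0.0, 0.654, 0.757, 0.0]
ft_force: [-8.1, 4.5, 21.7]
opening: 0.0487
```

Contact at TCP z 0.0293 puts the base at 0.012–0.013, which is the floor. I'll ease off and look before letting go.

```bash
python3 -m crank '[[0,0,-0.05,0,0,0],[0,0,-0.07,0,0,0],[0,0,-0.07,0,0,0]]'
python3 look.py seat .5607,-.2861,.03 40; python3 chk.py seat .5612,-.2859 .012
```

```text
clock: 11.62
ee_pos: [0.5615, -0.2861, 0.0294]
tool_rot: [0.0, 0.654, 0.757, 0.0]
ft_force: [-0.8, -0.1, 6.7]
opening: 0.0486
top tab end x [0.0459 0.0472 0.0488] y range [-0.0215  0.0109] 10
top top z [0.0335 0.0347 0.0361] x max 0.0487 tab y [-0.0124  0.0106] 141 plane [-0.003 -0.027  0.035]
scene tab end x [0.0461 0.0468 0.0474] y range [-0.0096  0.0111] 68
scene top z [0.0359 0.0368 0.0377] x max 0.0478 tab y [-0.0106  0.0112] 462 plane [-0.026 -0.01   0.037]
```

View pics/seat.png

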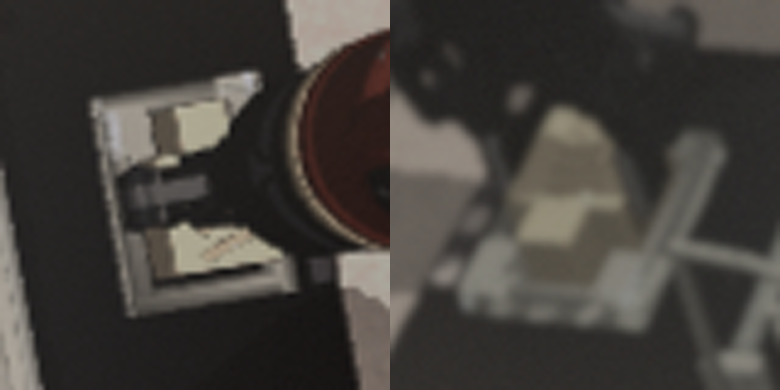

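Stone is in the pocket, with the tab in its slot and its top at about 0.048 (22 mm above the rim, as it should be). Releasing, then straight up.

```bash
python3 -m crank '[[0,0,0,0,0,0],[0,0,0,0,0,0],[0,0,0,0,0,0],[0,0,0,0,0,0],[0,0,0,0,0,0],[0,0,0,0,0,0]]' 70 && python3 -m crank '[[0,0,-0.2,0,0,0],[0,0,-0.6,0,0,0],[0,0,-1.2,0,0,0],[0,0,-2,0,0,0],[0,0,-3,0,0,0],[0,0,-4,0,0,0],[0,0,-5,0,0,0],[0,0,-5.6,0,0,0],[0,0,-6,0,0,0],[0,0,-6,0,0,0],[0,0,-6,0,0,0]]'
python3 -c "
from h import *
goal([.5169,-.0003,.18],1.7173)"
```

```text
clock: 12.22
ee_pos: [0.5611, -0.2859, 0.0287]
tool_rot: [-0.0, 0.654, 0.757, -0.0]
ft_force: [0.0, 0.7, 0.9]
opening: 0.07
clock: 13.13
ee_pos: [0.5612, -0.2859, 0.179]
tool_rot: [0.0, 0.654, 0.757, 0.0]
ft_force: [0.2, 0.4, -0.6]
opening: 0.07
t 13.1333 pos [ 0.5612 -0.2859  0.179 ] shift [11.56 -0.09 -0.05] turn [ 0.  0. -0.] F [ 0.2  0.4 -0.6] open 0.07 j [-0.59  0.52  0.06  1.11 -0.   -0.73]
```

```bash
python3 -m crank '[[0.5,0,0,0,0,0],[1.5,0,0,0,0,0],[2.7,0,0,0,0,0],[3.9,0,0,0,0,0],[5.1,0,0,0,0,0],[6.3,0,0,0,0,0],[7.5,0,0,0,0,0],[8.7,0,0,0,0,0],[9.8,0,0,0,0,0],[10.8,-0.05,0,0,0,0],[11.4,-0.09,0,0,0,0],[11.6,-0.09,0,0,0,0]]' 85
python3 look.py rel .5533,-.2872,.03 35
cat > chk2.py <<'E'
from fit import *
a=.1465; t=np.array([.5353,-.1593]); R=np.array([[np.cos(a),-np.sin(a)],[np.sin(a),np.cos(a)]])
for n in("top","scene"):
    D=np.load(f"{n}_rel.npy"); C=cloud(n,D); L=(C[...,:2]-t)@R; z=C[...,2]
    tp=(D>0)&(z>.041)&(z<.056)&(abs(L[...,0]-.01)<.05)&(abs(L[...,1]+.13)<.035)
    A=np.linalg.lstsq(np.c_[L[tp]-[.01,-.13],np.ones(tp.sum())],z[tp],rcond=None)[0]
    r=fit(n,tp.astype(float),T,[.5533,-.2872,a],.048)
    print(n,tp.sum(),"tilt,z",A.round(4),"pose local",((r[0][:2]-t)@R).round(4),"yaw",(r[0][2]-a).round(4),round(r[1],3))
    m=(L[...,1]>.135)&(L[...,1]<.185)&(abs(L[...,0]-.005)<.062)&(z>.03)&(z<.056)&(D>0)
    if m.sum(): print("  bar n",m.sum(),"y",np.percentile(L[m][:,1],[5,50,95]).round(4),"x",np.percentile(L[m][:,0],[2,98]).round(3),"z",np.percentile(z[m],[10,50,90]).round(4))
D=np.load("scene0.npy"); C=cloud("scene",D); L=(C[...,:2]-t)@R; z=C[...,2]
m=(L[...,1]>.135)&(L[...,1]<.185)&(abs(L[...,0]-.005)<.045)&(z>.03)&(z<.056)&(D>0)
print("start scene bar y",np.percentile(L[m][:,1],[5,50,95]).round(4),"z",np.percentile(z[m],[10,50,90]).round(4))
E
python3 chk2.py; python3 -c "
from h import *
goal([.5169,-.0003,.1],1.7173)"
```

```text
clock: 14.13
ee_pos: [0.5145, 0.0036, 0.1776]
tool_rot: [-0.001, 0.653, 0.758, -0.001]
ft_force: [0.0, 0.9, -0.7]
opening: 0.0853
top 665 tilt,z [-0.0007 -0.0183  0.047 ] pose local [ 0.0011 -0.1295] yaw 0.0024 0.053
scene 640 tilt,z [-0.0265 -0.0235  0.0483] pose local [ 0.0029 -0.1275] yaw 0.0084 0.132
  bar n 350 y [0.1396 0.1596 0.1659] x [-0.056  0.065] z [0.0468 0.0503 0.0523]
start scene bar y [0.1555 0.1614 0.1661] z [0.0483 0.0509 0.0527]
t 14.2333 pos [0.5158 0.0018 0.178 ] shift [-0.09  0.04  3.12] turn [-0.02 -0.01  0.02] F [-0.4 -0.1  0.7] open 0.0847 j [-0.14  0.31 -0.27  0.99  0.   -0.29]
```

View pics/rel.png

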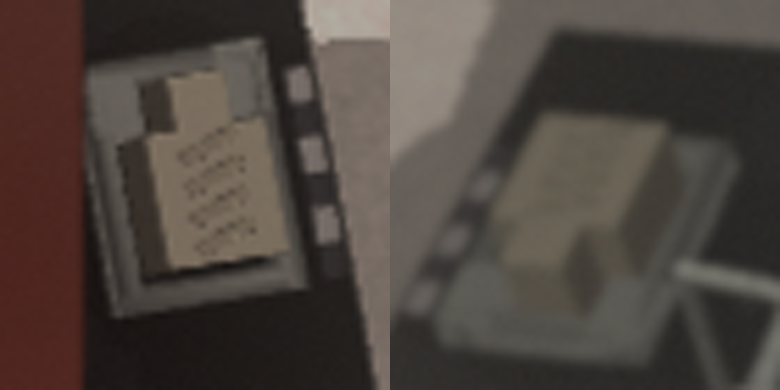

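Stone is seated and the tab is in its slot. I'll check the tilt readings against flat references.

```bash
cat > tilt.py <<'E'
from h import *
a=.1465; t=np.array([.5353,-.1593]); R=np.array([[np.cos(a),-np.sin(a)],[np.sin(a),np.cos(a)]])
def pl(n,f,lab,cx,cy,hx,hy,z0,z1):
    D=np.load(f); C=cloud(n,D); L=(C[...,:2]-t)@R; z=C[...,2]
    m=(D>0)&(z>z0)&(z<z1)&(abs(L[...,0]-cx)<hx)&(abs(L[...,1]-cy)<hy)
    A=np.c_[L[m]-[cx,cy],np.ones(m.sum())]; s=np.linalg.lstsq(A,z[m],rcond=None)[0]; k=abs(A@s-z[m])<.003
    s=np.linalg.lstsq(A[k],z[m][k],rcond=None)[0]; cov=np.sqrt(np.diag(np.linalg.inv(A[k].T@A[k])))*np.std(A[k]@s-z[m][k]); print(n,lab,k.sum(),s.round(4),"+-",cov.round(4))
for n in("top","scene"):
    pl(n,f"{n}_rel.npy","stone",0,-.13,.024,.021,.041,.056)
    pl(n,f"{n}0.npy","panel start",.005,.04,.07,.045,.04,.06)
    pl(n,f"{n}_rel.npy","board -x",-.085,-.13,.025,.05,.005,.02)
    pl(n,f"{n}0.npy","floor start",0,-.13,.02,.017,.005,.02)
E
python3 tilt.py
```

```text
top stone 354 [ 0.005  -0.0005  0.0473] +- [0.0054 0.0061 0.0001]
top panel start 2290 [ 0.0016 -0.0015  0.0511] +- [0.0007 0.0011 0.    ]
top board -x 843 [0.0076 0.0024 0.011 ] +- [0.0033 0.0017 0.    ]
top floor start 217 [-0.0072  0.0023  0.011 ] +- [0.0085 0.0098 0.0001]
scene stone 314 [-0.0005  0.0083  0.0492] +- [0.0047 0.0054 0.0001]
scene panel start 2109 [-0.0016  0.0004  0.0531] +- [0.0006 0.0009 0.    ]
scene board -x 618 [ 0.0022 -0.0018  0.013 ] +- [0.0031 0.0015 0.    ]
scene floor start 207 [-0.0033 -0.003   0.0127] +- [0.0067 0.0078 0.0001]
```

Stone is flat (tilt 0±0.006 in both views) and its top is 36 mm above the floor reading, so it is fully seated. Now the bar: grasp at (0.5168, 0.0002), TCP z 0.026, jaws opened to 50 mm.

```bash
python3 -m crank '[[-0.09,0.04,0.3,0,0,0],[-0.09,0.04,1,0,0,0],[-0.09,0.04,1.8,0,0,0],[-0.09,0.04,2.6,0,0,0],[-0.09,0.04,3.1,0,0,0],[-0.09,0.04,3.3,0,0,0],[-0.09,0.04,3.3,0,0,0],[-0.09,0.04,3.3,0,0,0]]' 50; python3 look.py bar .5168,.0002,.05 50; python3 -c "
from h import *
goal([.5168,.0002,.026],1.7173)"
```

```text
clock: 14.9
ee_pos: [0.5182, -0.0021, 0.0963]
tool_rot: [-0.0, 0.654, 0.757, -0.0]
ft_force: [-0.7, -0.2, 0.0]
opening: 0.0501
t 15.0 pos [ 0.5188 -0.0018  0.097 ] shift [ 0.09 -0.07  2.84] turn [ 0.02  0.01 -0.01] F [ 0.3 -0.1 -0. ] open 0.05 j [-0.14  0.4  -0.38  0.79 -0.   -0.29]
```

View pics/bar.png

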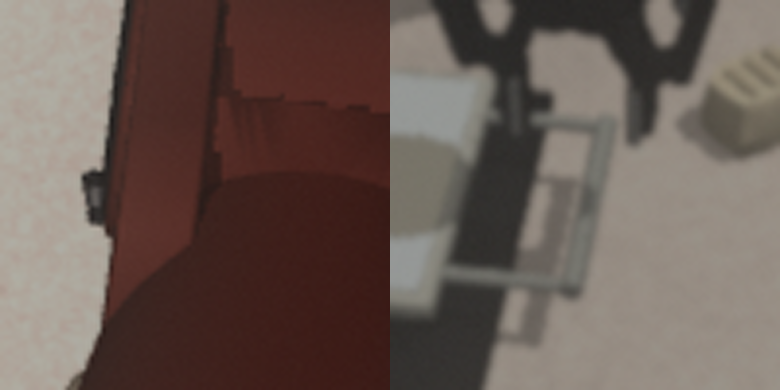

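Fingers straddle the bar in the scene view (tips at (515,120) and (635,130), bar between). Going down.

```bash
python3 -m crank '[[0.09,-0.07,0.3,0,0,0],[0.09,-0.07,0.9,0,0,0],[0.09,-0.07,1.5,0,0,0],[0.09,-0.07,2.1,0,0,0],[0.09,-0.07,2.6,0,0,0],[0.09,-0.07,2.8,0,0,0],[0.09,-0.07,2.8,0,0,0],[0.09,-0.07,2.8,0,0,0]]'; python3 look.py bar2 .5168,.0002,.05 50; python3 -c "
from h import *
goal([.5168,.0002,.026],1.7173)"
```

```text
clock: 15.67
ee_pos: [0.516, 0.0007, 0.0266]
tool_rot: [0.0, 0.654, 0.757, 0.0]
ft_force: [-0.6, -0.2, -0.7]
opening: 0.0501
t 15.7667 pos [5.166e-01 5.000e-04 2.710e-02] shift [-0.01  0.01  0.04] turn [ 0.02  0.   -0.  ] F [ 0.1 -0.4 -0.4] open 0.0501 j [-0.14  0.48 -0.46  0.62  0.   -0.29]
```

View pics/bar2.png

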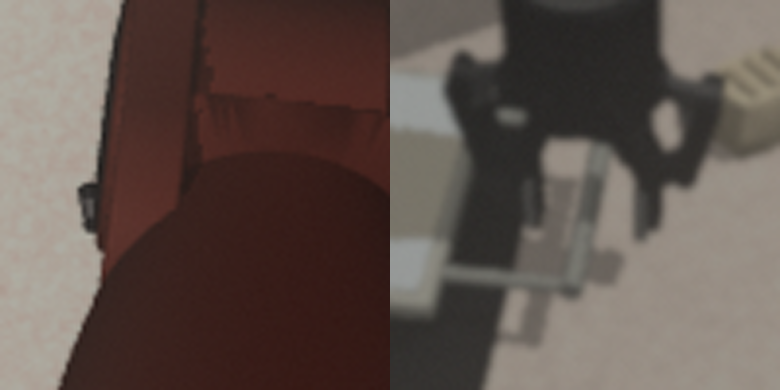

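Bar is centred between the fingers at (590,180) in the crop. Closing.

```bash
python3 -m crank '[[0,0,0,0,0,0],[0,0,0,0,0,0],[0,0,0,0,0,0],[0,0,0,0,0,0],[0,0,0,0,0,0],[0,0,0,0,0,0],[0,0,0,0,0,0],[0,0,0,0,0,0],[0,0,0,0,0,0],[0,0,0,0,0,0]]' 0; python3 -c "
from h import *
s=get_state();print(s['ft_force'],s['ee_pos'],s['opening'])
a=.1465;r=.19;y=np.array([-np.sin(a),np.cos(a)])
p0=np.array([.5168,.0002]);
for th in(5,10,15,20,25,30,35,40,45):
    t=np.radians(th); print(th,'tool x',round(-r*(1-np.cos(t))/.025,2),'z',round(-r*np.sin(t)/.025,2))"
```

```text
clock: 16.6
ee_pos: [0.5162, 0.0008, 0.0268]
tool_rot: [0.0, 0.654, 0.757, 0.0]
ft_force: [-1.0, 2.5, 5.6]
opening: 0.0095
[-0.97223384  2.51272442  5.64574256] [0.51623829 0.00076945 0.02681206] 0.009540638791978097
5 tool x -0.03 z -0.66
10 tool x -0.12 z -1.32
15 tool x -0.26 z -1.97
20 tool x -0.46 z -2.6
25 tool x -0.71 z -3.21
30 tool x -1.02 z -3.8
35 tool x -1.37 z -4.36
40 tool x -1.78 z -4.89
45 tool x -2.23 z -5.37
```

Gripped. Raising along the arc (radius 190 mm), with the first part slow and checked.

```bash
python3 -m crank '[[0,0,-0.15,0,0,0],[-0.01,0,-0.4,0,0,0],[-0.03,0,-0.66,0,0,0],[-0.07,0,-1,0,0,0],[-0.12,0,-1.32,0,0,0],[-0.18,0,-1.65,0,0,0],[-0.26,0,-1.97,0,0,0],[-0.26,0,-1.97,0,0,0],[-0.26,0,-1.97,0,0,0]]'; python3 look.py up1 .515,-.01,.1 60
```

```text
clock: 17.35
ee_pos: [0.5171, -0.0055, 0.0767]
tool_rot: [0.0, 0.654, 0.757, 0.001]
ft_force: [2.2, 6.5, 0.4]
opening: 0.0098
```

View pics/up1.png

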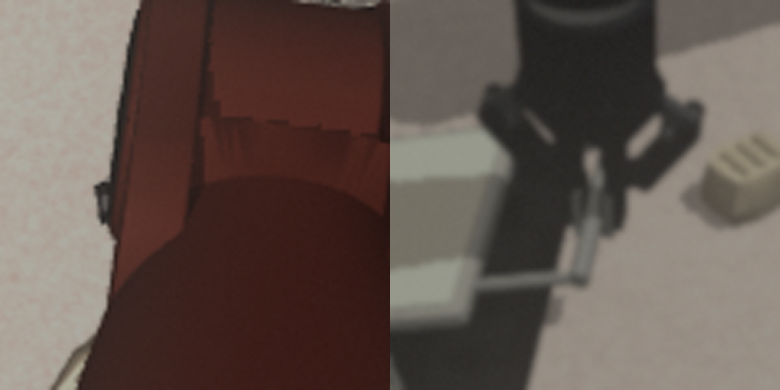

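Panel is rising with the bar in the pads, forces small. Continuing to about 44°.

```bash
python3 -m crank '[[-0.1,0,-0.3,0,0,0],[-0.2,0,-0.63,0,0,0],[-0.32,0,-0.94,0,0,0],[-0.45,0,-1.24,0,0,0],[-0.6,0,-1.54,0,0,0],[-0.76,0,-1.83,0,0,0],[-0.93,0,-2.11,0,0,0],[-1.11,0,-2.39,0,0,0],[-1.31,0,-2.66,0,0,0],[-1.52,0,-2.92,0,0,0],[-1.74,0,-3.17,0,0,0],[-1.88,0,-3.31,0,0,0]]'; python3 -m crank '[[0,0,0,0,0,0],[0,0,0,0,0,0],[0,0,0,0,0,0]]'; python3 look.py up2 .53,-.08,.1 75
cat > ang.py <<'E'
from h import *
import sys
a=.1465; t=np.array([.5353,-.1593]); R=np.array([[np.cos(a),-np.sin(a)],[np.sin(a),np.cos(a)]])
s=get_state(); p=s["ee_pos"]; g=np.r_[(p[:2]-t)@R,p[2]+.019]; 
print("tcp local",g.round(4),"angle by tcp",np.degrees(np.arctan2(g[2]-.045,g[1]+.030)).round(2),"radius",np.hypot(g[2]-.045,g[1]+.030).round(4),s["ft_force"].round(1),s["clock"])
for n in("top","scene"):
  for tag in("0",sys.argv[1]):
    f=f"{n}0.npy" if tag=="0" else f"{n}_{tag}.npy"; D=np.load(f); im=cv2.imread(f"pics/{n}0.png" if tag=="0" else f"pics/{n}_{tag}.png")
    C=cloud(n,D); L=(C[...,:2]-t)@R; z=C[...,2]; Y=L[...,1]+.03; Z=z-.045
    th=np.arctan2(Z,Y); rr=np.hypot(Y,Z); e=float(sys.argv[2]) if tag!="0" else 0.
    off=-Y*np.sin(e)+Z*np.cos(e); al=Y*np.cos(e)+Z*np.sin(e)
    m=(D>0)&(abs(L[...,0]-.005)<.075)&(al>.02)&(al<.115)&(abs(off-.006)<.012)
    if m.sum()<50: print(n,tag,"few",m.sum());continue
    y,zz=Y[m],Z[m]
    for _ in range(3):
        A=np.c_[np.ones(len(y)),y*np.cos(e)+zz*np.sin(e)]; o=-y*np.sin(e)+zz*np.cos(e); c=np.linalg.lstsq(A,o,rcond=None)[0]; k=abs(A@c-o)<.004; y,zz=y[k],zz[k]
    print(n,tag,"n",len(y),"angle",np.degrees(e+np.arctan(c[1])).round(2),"offset",c[0].round(4))
E
python3 ang.py up2 0.77
```

```text
clock: 18.45
ee_pos: [0.5237, -0.0499, 0.1604]
tool_rot: [-0.001, 0.653, 0.757, 0.003]
ft_force: [-1.0, 18.6, 13.5]
opening: 0.0097
clock: 18.7
ee_pos: [0.5236, -0.0496, 0.16]
tool_rot: [-0.001, 0.653, 0.757, 0.003]
ft_force: [-1.4, 18.1, 12.1]
opening: 0.0096
tcp local [0.0045 0.1103 0.179 ] angle by tcp 43.67 radius 0.194 [-0.4 16.9 12.5] 18.8
top 0 n 2777 angle -0.02 offset 0.0061
top up2 few 0
scene 0 n 2391 angle 0.02 offset 0.0081
scene up2 n 1098 angle 42.83 offset 0.0076
```

View pics/up2.png

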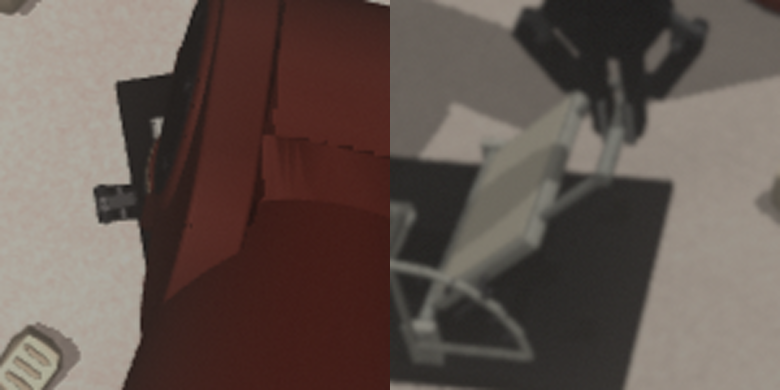

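The scene shows the panel near 43° (depth fit 42.8°). The bar has rolled about 4 mm down the pads, and the commanded path now runs slightly inside the true arc (22 N along the rods). I'll correct mostly upward.

```bash
python3 -m crank '[[0,0,-0.1,0,0,0],[-0.03,0,-0.18,0,0,0],[-0.08,0,-0.26,0,0,0],[-0.08,0,-0.26,0,0,0],[-0.08,0,-0.26,0,0,0],[-0.08,0,-0.26,0,0,0]]'; python3 look.py up3 .53,-.08,.1 75; python3 ang.py up3 0.785
```

```text
clock: 19.3
ee_pos: [0.5242, -0.0541, 0.1653]
tool_rot: [0.0, 0.654, 0.757, 0.0]
ft_force: [2.9, 5.2, 2.9]
opening: 0.0098
tcp local [0.0044 0.1057 0.1843] angle by tcp 45.75 radius 0.1945 [2.5 5.5 2.2] 19.4
top 0 n 2777 angle -0.02 offset 0.0061
top up3 few 0
scene 0 n 2391 angle 0.02 offset 0.0081
scene up3 n 1008 angle 44.92 offset 0.0075
```

```bash
python3 -m crank '[[0,0,0,0,0,0],[0,0,0,0,0,0],[0,0,0,0,0,0],[0,0,0,0,0,0],[0,0,0,0,0,0],[0,0,0,0,0,0],[0,0,0,0,0,0],[0,0,0,0,0,0],[0,0,0,0,0,0],[0,0,0,0,0,0],[0,0,0,0,0,0],[0,0,0,0,0,0]]'; for k in a b; do python3 look.py up4$k .53,-.08,.1 75; python3 ang.py up4$k 0.785|grep -v " 0 "; done
python3 - <<'E'
from h import *
a=.1465; t=np.array([.5353,-.1593]); R=np.array([[np.cos(a),-np.sin(a)],[np.sin(a),np.cos(a)]])
im=cv2.resize(cv2.imread("pics/scene_up4b.png"),None,fx=4,fy=4,interpolation=cv2.INTER_CUBIC)
e=np.pi/4
def P(x,al,off): 
    y=-.03+al*np.cos(e)-off*np.sin(e); z=.045+al*np.sin(e)+off*np.cos(e); return np.r_[R@np.array([x,y])+t,z]
def dr(pts,c): cv2.polylines(im,[np.int32((w2p("scene",np.array(pts))+.5)*4)],True,c,1)
dr([P(-.08,.01,.006),P(.09,.01,.006),P(.09,.125,.006),P(-.08,.125,.006)],(0,0,255))
dr([P(-.057,.19,0),P(.067,.19,0)],(0,255,0))
dr([P(.121,.07,0),P(.121,.1,0)],(255,255,0))
u,v=(w2p("scene",P(.02,.09,0))[0]*4).astype(int); cv2.imwrite("pics/ovup.png",im[max(v-280,0):v+320,max(u-400,0):u+400][:600])
E
```

```text
clock: 20.4
ee_pos: [0.5242, -0.0541, 0.1653]
tool_rot: [0.0, 0.654, 0.757, 0.0]
ft_force: [2.5, 5.4, 3.4]
opening: 0.0098
tcp local [0.0044 0.1057 0.1843] angle by tcp 45.74 radius 0.1945 [3.4 5.1 2.8] 20.5
top up4a few 0
scene up4a n 1013 angle 44.88 offset 0.0075
tcp local [0.0044 0.1057 0.1843] angle by tcp 45.74 radius 0.1945 [2.5 5.5 2.6] 20.6
top up4b few 0
scene up4b n 1007 angle 44.82 offset 0.0076
```

View pics/ovup.png

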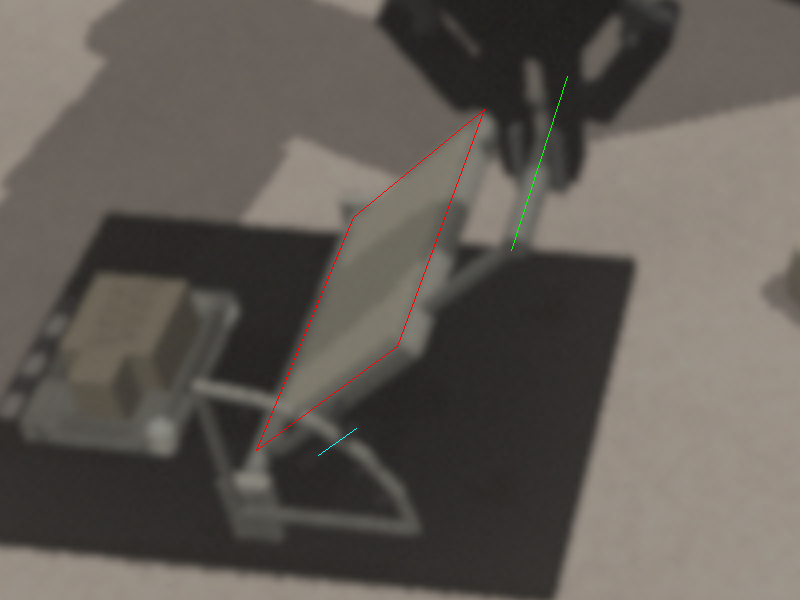

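View pics/scene_up4b.png

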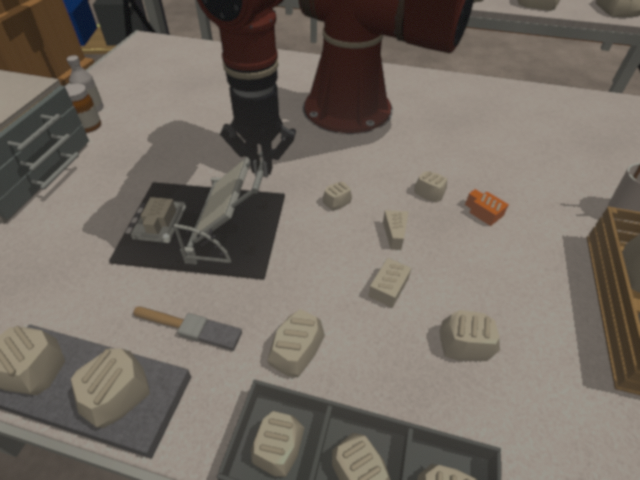

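The 45° outline matches the panel, and the depth fit reads 44.8–44.9° and stays steady. The stone is still seated, and the other stones and the brush look unmoved in the scene view. Handing in.

```bash
python3 tilt.py >/dev/null; python3 -c "
from h import *
s=get_state();print(s['clock'],s['opening'],s['ft_force'].round(1))
print(env.sign_off())"
```

```text
20.6 0.009629843551162389 [2.5 5.5 2.6]
the job is handed in; nothing more can be done
None
```

I seated the pale tabbed sample in the T-shaped pocket and let go of it. Then I raised the light panel by its bar to about 45° and handed the job in at 20.6 s with the gripper still holding it.

- **Sample:** After release, both cameras showed it flat (tilt 0 ± 0.006 rad) and turned less than 0.01 rad from the pocket. Its top was 36 mm above the pocket floor, so it is fully down. I felt it touch the floor at up to about 22 N, then eased off before opening the fingers. It was still seated in the last picture.
- **Panel:** The scene camera's depth fit read 44.8–44.9° and stayed steady for over a second, with 5–7 N at the wrist. A 45° outline drawn over the picture matched the panel.
- **Other things:** The last scene picture showed the oblong, taper, orange look-alike, fragments and brush apparently where they started. I judged this by eye and did not measure it.

**Checks that disagreed or failed:**
- The arm's own position gave 45.7°. I trusted the camera fit because the bar had rolled about 4 mm down the pads on the way up.
- The top camera could not see the raised panel because the arm hid it, so the angle rests on the scene camera alone. I did not read the scale's 45° tick directly.
- On the position of the seated sample, the scene view's fit was rough and 2–3 mm off the top view's. The tilt and height readings agreed in both views.

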